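Fit the replacement lamp in the lamp house

ROBOT

A 6-joint arm with a two-finger parallel gripper is mounted at the origin on a cart in front of the work surface, level with it; the furniture and walls round the work are solid. World frame = base frame: x ahead of the robot, y to its left, z up, the work surface at z = 0. Lengths are in m, angles in rad, forces in N, time in s.
With the tool pointing down it reaches from about 0.35 to 0.875 m from the base axis. Payload 4.2 kg.
Tool frame: the origin (TCP) lies between the finger pads; the fingertips stand 8 mm ahead of it and the grasp point (between the pads) lies 11 mm behind it; z points along the fingers, y is the line along which they close (so a half turn about z gives the same grasp; the last joint's range is limited). The gripper opens to 87 mm and grips with 3 to 60 N. Pads are 19 mm wide; open, the fingers measure 117 mm over their backs; the gripper's body (75 mm by 190 mm) begins 51 mm behind the grasp point.
Start: joints at [-0.971, 0.385, 0.008, 0, -1.194, -0.259], TCP at [0.209, -0.589, 0.231] pointing down, gripper open.
Joint ranges: [-3.14, 3.14], [-1.21, 2.06], [-1.07, 1.41], [-3.16, 2.05], [-2.99, -0.16], [-3.1, 3.1]. Speed limits (rad/s): [2.79, 2.79, 3.14, 3.14, 3.14, 3.14].

INTERFACE

Orientations are given as a 3x3 rotation matrix whose columns are the frame's x, y, z axes.
In Python, from workcell import arm, eyes, job gives the robot as it stands.
- The arm moves only by the tool step_arm, never from a script. Its argument "steps" is text: rows parted by semicolons, each of 4 numbers parted by spaces: the shift along the tool's x, y, z in mm, then the turn about the tool's z in degrees. A call has 1 to 5 rows; each row shifts and turns the commanded pose from where the row before left it, along the tool's axes as they then stand; what a row does not reach is not made up. A row lasts 1/12 s, in which the tool goes at most 41.7 mm and 7.16 degrees, less where a joint would pass 70% of its speed; a pose out of reach is approached as far as the arm can. A call is refused whole if a number of a shift passes 41.7 or a number of a turn 7.16, either way. A call with a gripper value outside its range is refused whole. "jaw" is the finger opening in mm, from 0 to 87, set as the call begins (left out, the last holds). The fingers move at their own pace and stop on an object; "newtons" is the grip in N (left out, the last holds). Time passes only in rows, so rows that do not move let the fingers close. It gives the time, the measured TCP pose, the force, the opening and the grip force at its end, in the units of the state.
- arm.observe(): the state, without advancing time (a new reading comes with each control period).
- eyes.camera(name): name is "side" or "top" or "wrist"; returns (picture, depth): 384x512x3 uint8, blue, green, red; 384x512 float32, m along the optical axis (not along the pixel's ray), 0 where there is no reading.
- eyes.camera_model(name): a dict with "vertical_fov" (degrees; the focal length in pixels is half the picture's height over the tangent of half this angle, whatever the lens; pixels are square), "cx", "cy" (the principal point, pixels), "R" (3x3) and "t" (3): a world point X has camera coordinates R X + t. Camera axes: x right, y down, z forward; pixel columns grow to the right and rows downward; lengths in m; the calibration is good to about 2 mm. A picture is of the moment at which its call begins: read the wrist's pose just before it. camera_model takes no time and is no camera call; for the wrist camera it gives the pose at the moment of the call.
- job.close_job(): hands the job in; it is judged then, once.
The state is a dict: "t": time; "qpos": joint angles; "joint_vel": joint speeds; "joint_torque": joint torques, N m; "tcp_pos": TCP position; "orientation": TCP orientation; "ft_force": force on the tool from outside, world axes, zero at the start; "ft_torque": the same for the moment, N m; "grip_width": finger opening in m; "grasp_force": force on a finger pad.
Only numpy, scipy, OpenCV 4.12 (cv2) and the standard library are available. Lean on these libraries where they do the work, as an engineer would, in place of code of your own. Each camera call takes 0.05 s, during which the arm holds its last target. There are 200 camera calls.

TASK

Fit the replacement lamp: lift the dust plug out of the lamp house's socket and hang it by its loop handle on the parking hook at the side of the house, then take the lamp from its cup, lower its two lugs through the socket's slots, push it in against the spring and turn it clockwise (seen from above), about a quarter turn, to its stop. Finish while still holding the lamp: keep your grip on it and keep it pressed fully home, its flange down on the collar, so that a colleague can nip up the clamp screw (let go, the spring lifts it again). Leave the beaker, the timer and the screwdriver where they are.

Things in the scene. Friction and masses are not known exactly. Their poses are not given: they have to be found in the camera images.
- lamp_house: Grey instrument case fixed on the worktop, 120 (x) x 150 (y) x 88 mm high, on its top centre an aluminium bayonet collar 58 mm across, rising to 106 mm. Origin: centre of its underside; x points to its back (light port and switch are on the -x front), y to its left side, z up. A clamp screw with knurled head stands out of the collar's front to 45 mm from the axis.
- socket_mouth (a point): Centre of the collar's flat rim, 106 mm above the worktop; axes as lamp_house. The rim is a 6 mm thick lip with a 33 mm hole and, on its +y and -y sides, two slots 12 mm wide that reach 24 mm from the axis: the lamp's lugs go down through these. Below the collar a 34 mm bore goes on down, the sprung contact plate in it.
- socket_track (a point): On the socket's axis at the underside of the lip, 6 mm below the rim. Lugs are clear below the lip when the lamp's flange is under 5 mm above the rim; they then turn clockwise from above (only so) 1.53 rad, from mid-slot to a hard stop (slot play adds 0.1). No catch: a turned lamp not pressed is lifted by the spring until the lugs bear on the lip, flange 5 mm up.
- contact_plate (a joint): The sprung contact plate in the socket, how far it is pressed down, m: 0 free, 0.014 with the lamp fully home. The lamp meets it 14 mm above home; it pushes back with 3 N at first and 10 N at home.
- parking_hook: Steel hook on the house's left (+y) side, part of the house, same origin and axes: a level rod 8 mm thick along house +y, axis 100 mm above the worktop, from a plate (30 mm wide, face 78 mm from the house's centre, top 110 mm high) to an upturned end 140 mm from the house's centre, whose tip is 115 mm high.
- hook_seat (a point): Top of the hook's rod, mid-length (104 mm above the worktop, 113 mm to +y of the house's centre): the plug's grip bar comes to rest here. Axes as lamp_house.
- dust_plug: Black dust plug, 50 g, loose in the socket's mouth: flange 54 mm across, 4 mm thick; spigot below it 27 mm across, 12 mm long; upright flat loop handle above it, 8 mm thick (plug x), 44 mm wide (plug y). The loop's opening: 32 mm wide, 4 to 34 mm above the origin; the solid grip bar above it: 34 to 50 mm. Origin: centre of the flange's underside, z up.
- plug_eye (a point): Middle of the underside of the dust plug's grip bar (34 mm above the plug's origin), which shall rest on the hook's rod. Axes as dust_plug.
- lamp: Lamp cartridge, 0.10 to 0.21 kg: barrel 30 mm across; two lugs to its +y and -y (8 mm wide, 24 to 29 mm above the origin, ends 20.5 mm from the axis); flange 48 mm across (40 to 44 mm); finned neck 42 mm across to 53 mm; black wing grip 12 mm thick (x), 40 mm wide (y, in line with the lugs), 53 to 80 mm. A half turn makes no difference. Origin: centre of its lower end, z up.
- lamp_flange (a point): Centre of the underside of the lamp's flange, 40 mm above the lamp's origin; fully home it lies at socket_mouth. Axes as lamp.
- lamp_grip (a point): Where to grip the lamp: on the axis inside the wing grip, 74 mm above the lamp's origin; the fingers close along lamp x.
- lamp_cup: Grey transport cup in which the lamp stands, fixed: 55 mm across, 41 mm high, foot 72 mm across, inside 45 mm across, inner floor 4 mm above the worktop. Origin: centre of its underside.
- beaker: Small empty glass beaker, 44 mm across, 55 mm high; a bystander. Origin: centre of its underside.
- timer: White bench timer, 62 x 66 x 18 mm, lying flat; a bystander. Origin: centre of its underside.
- screwdriver: Screwdriver lying on the worktop, 182 mm long, yellow handle; a bystander. Origin: centre of its underside.
There are look-alikes about, which are no part of the job. What is shaped like the dust_plug but blue or brown is not meant.

How it is judged:
By the outcome, as a careful person would: the job done as asked, in the order asked, and still so for the second after the job is handed in, while the arm keeps its last pose, push and grip.
It also fails if it takes over 64 s, if anything falls off the work surface, if the arm or the gripper's body presses on something with over 40 N, if the wrist force passes 120 N, or if a joint passes its speed limit or range.

## Working session

There is one attempt and no reset: what is moved stays moved. The work goes in short steps, Python scripts to look and compute and a tool call to move; the robot and the scene stay as the last step left them, time stands still between calls to the robot, and variables do not carry over. Pictures are saved under pics/ and viewed, at most 10 in all, crops included, and the job is handed in when it is done.

Besides the shell and the picture viewer there is one more tool, called after "Request:" as name(argument=value, ...) on one line, values as JSON. step_arm: Moves the arm, as the interface text tells. Its arguments: {"type":"object","properties":{"steps":{"type":"string"},"jaw":{"type":"number"},"newtons":{"type":"number"}},"required":["steps"]}

```bash
ls; mkdir -p pics; cat > h.py <<'E'
import numpy as np, cv2
from workcell import arm, eyes, job
def shot(n,save=None):
    m=eyes.camera_model(n); p,d=eyes.camera(n)
    if save: cv2.imwrite('pics/'+save+'.png',p); np.savez('pics/'+save+'.npz',p=p,d=d,**{k:np.array(v) for k,v in m.items()})
    return p,d,m
def cloud(p,d,m):
    h,w=d.shape; f=h/2/np.tan(np.radians(m['vertical_fov'])/2)
    v,u=np.mgrid[:h,:w]; X=np.stack([(u-m['cx'])/f*d,(v-m['cy'])/f*d,d],-1)
    W=(X-np.array(m['t']))@np.array(m['R']); W[d==0]=np.nan
    return W
def ray(m,u,v,z,h=384):
    f=h/2/np.tan(np.radians(float(m['vertical_fov']))/2); R=np.array(m['R']);c=-R.T@np.array(m['t'])
    r=R.T@np.array([(u-m['cx'])/f,(v-m['cy'])/f,1]); return c+r*(z-c[2])/r[2]
E
python3 - <<'E'
from h import *
a=shot('top','top0');b=shot('side','side0')
cv2.imwrite('pics/both.png',cv2.resize(np.vstack([a[0],b[0]]),None,fx=0.78,fy=0.78))
for s in (a,b): m=s[2];print(m, -np.array(m['R']).T@np.array(m['t']))
print(arm.observe())
E
```

```text
pics
{'vertical_fov': 42.45323556586354, 'cx': 249.47990691380593, 'cy': 183.28660416479087, 'R': array([[ 0.0102755 , -0.99994061,  0.00363248],
       [-0.99645838, -0.01054277, -0.08342396],
       [ 0.0834573 , -0.0027624 , -0.99650753]]), 't': array([-0.08400333,  0.46834016,  1.42824789])} [ 0.34834694 -0.07511535  1.4626357 ]
{'vertical_fov': 48.75192615307328, 'cx': 251.30929058060664, 'cy': 197.44607573974915, 'R': array([[-0.95571015, -0.29333612,  0.02391713],
       [-0.19212002,  0.56024496, -0.80573909],
       [ 0.22295293, -0.77464799, -0.59178753]]), 't': array([0.40154289, 0.19616074, 1.11263707])} [0.17337933 0.86979103 0.80689537]
{'t': 0.1, 'qpos': array([-9.71400747e-01,  3.85487162e-01,  6.74926828e-03, -4.50856595e-04,
       -1.19397500e+00, -2.58612069e-01]), 'joint_vel': array([-0.00082689, -0.00139931,  0.00327829,  0.0019028 , -0.00099696,
       -0.00135464]), 'joint_torque': array([-4.22900712e-04, -3.91689026e+01,  1.87936825e+01,  4.23191607e+00,
        1.35026968e-02, -7.12971996e-05]), 'tcp_pos': array([ 0.20874357, -0.58855514,  0.2295569 ]), 'orientation': array([[-9.42548624e-01, -3.34068184e-01, -7.35057219e-04],
       [-3.34068982e-01,  9.42546872e-01,  1.81894081e-03],
       [ 8.51756280e-05,  1.95999998e-03, -9.99998076e-01]]), 'ft_force': array([ 0.07504573, -0.14979786,  0.39672649]), 'ft_torque': array([-0.02375361, -0.00065908,  0.04377404]), 'grasp_force': 0.0, 'grip_width': 0.08706065957614367}
```

View pics/top0.png

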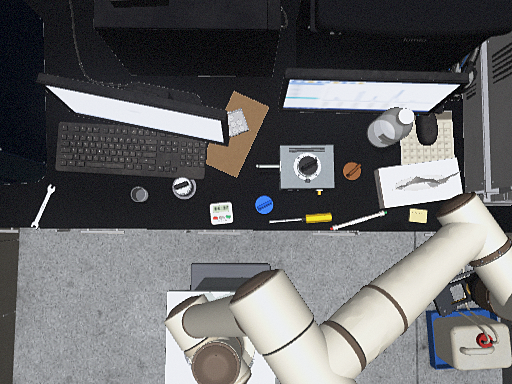

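View pics/side0.png

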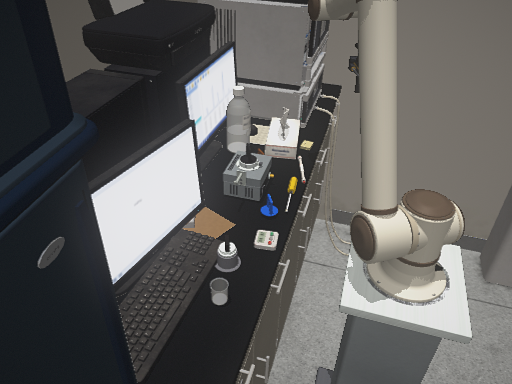

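The top view shows the lamp house at (307,167) with the black plug in its collar and its hook reaching left to (257,166). The lamp in its cup is at (184,188) and the beaker at (139,194). The timer (221,212), screwdriver (305,218) and the blue and brown plugs lie in front of and beside the house. The side view agrees: house (247,175), lamp (228,255).

```bash
python3 - <<'E'
from h import *
z=np.load('pics/top0.npz'); p,d=z['p'],z['d']; W=cloud(p,d,z)
def box(u0,u1,v0,v1): return W[v0:v1,u0:u1].reshape(-1,3), p[v0:v1,u0:u1].reshape(-1,3)
w,c=box(270,345,135,205); 
s=(abs(w[:,2]-.088)<.006); x=w[s]; print('top',len(x),np.median(x,0)); print(cv2.minAreaRect((x[:,:2]*1000).astype(np.float32)))
s=(abs(w[:,2]-.106)<.005); x=w[s]; print('rim',len(x),x.mean(0),x.min(0),x.max(0))
s=(w[:,2]>.125); x=w[s]; print('handle',len(x),x.mean(0),x.max(0),cv2.minAreaRect((x[:,:2]*1000).astype(np.float32)))
w,c=box(250,285,155,178); s=(w[:,2]>.09)&(w[:,2]<.13);x=w[s]; print('hook',len(x),x.mean(0),cv2.minAreaRect((x[:,:2]*1000).astype(np.float32)))
w,c=box(165,203,170,205)
for a,b in((.03,.036),(.038,.06),(.066,.1)):
  s=(w[:,2]>a)&(w[:,2]<b);x=w[s];print('lamp',a,len(x),x.mean(0) if len(x) else 0,x.max(0) if len(x) else 0, cv2.minAreaRect((x[:,:2]*1000).astype(np.float32)) if len(x)>2 else 0)
for u,v,zz in((307,167,.106),(184,188,.06),(257,166,.1)): print(ray(z,u,v,zz), W[v,u])
big=np.hstack([cv2.resize(p[130:215,245:365],None,fx=4,fy=4,interpolation=2),cv2.resize(p[160:245,120:200],None,fx=4,fy=4,interpolation=2)]);cv2.imwrite('pics/crop.png',big)
# monitor obstacles
for v in range(70,145,8): print(v,[np.round(W[v,u],2).tolist() for u in (200,240,300)])
E
```

```text
top 1796 [ 0.51261299 -0.23646855  0.08846515]
((512.8903198242188, -237.7028045654297), (120.17230987548828, 154.73687744140625), 1.8835196495056152)
rim 221 [ 0.50917751 -0.22445643  0.10717238] [ 0.46980958 -0.26552914  0.10100535] [ 0.5394388  -0.1351741   0.11098292]
handle 58 [ 0.51196635 -0.23791035  0.15365342] [ 0.5250038  -0.2191187   0.16130058] ((512.6651611328125, -238.08615112304688), (8.410418510437012, 43.11576843261719), 28.342470169067383)
hook 126 [ 0.51170503 -0.14583358  0.10089826] ((511.36480712890625, -135.58773803710938), (78.73400115966797, 59.14237976074219), 89.9156265258789)
lamp 0.03 5 [0.44828416 0.10929295 0.0331849 ] [0.46688686 0.13942995 0.03591761] ((449.3734436035156, 114.65689849853516), (34.49708938598633, 49.17593765258789), 0.6195500493049622)
lamp 0.038 163 [0.45576055 0.11043417 0.05046717] [0.48357585 0.13812873 0.05997863] ((457.26617431640625, 113.34527587890625), (48.548282623291016, 52.25548553466797), 86.89884185791016)
lamp 0.066 70 [0.45677259 0.11407415 0.08326523] [0.46842833 0.1324724  0.09197385] ((457.56829833984375, 114.0832366
[... 243 characters left out ...]
.1       ] [ 0.50889358 -0.09897602  0.11611552]
70 [[0.79, 0.07, 0.07], [0.79, -0.05, 0.08], [0.7, -0.19, 0.36]]
78 [[0.79, 0.07, -0.0], [0.79, -0.05, 0.0], [0.68, -0.19, 0.36]]
86 [[0.76, 0.07, 0.0], [0.77, -0.05, -0.0], [0.68, -0.2, 0.3]]
94 [[0.74, 0.07, -0.0], [0.74, -0.05, -0.0], [0.68, -0.2, 0.25]]
102 [[0.71, 0.07, 0.01], [0.72, -0.05, 0.0], [0.67, -0.21, 0.18]]
110 [[0.61, 0.04, 0.34], [0.68, -0.05, 0.03], [0.66, -0.22, 0.13]]
118 [[0.6, 0.04, 0.3], [0.66, -0.05, 0.03], [0.67, -0.23, -0.0]]
126 [[0.6, 0.05, 0.21], [0.64, -0.05, 0.03], [0.64, -0.23, 0.0]]
134 [[0.59, 0.06, 0.13], [0.62, -0.05, 0.01], [0.62, -0.23, -0.0]]
142 [[0.59, 0.07, 0.02], [0.59, -0.05, 0.0], [0.6, -0.23, 0.0]]
```

View pics/crop.png

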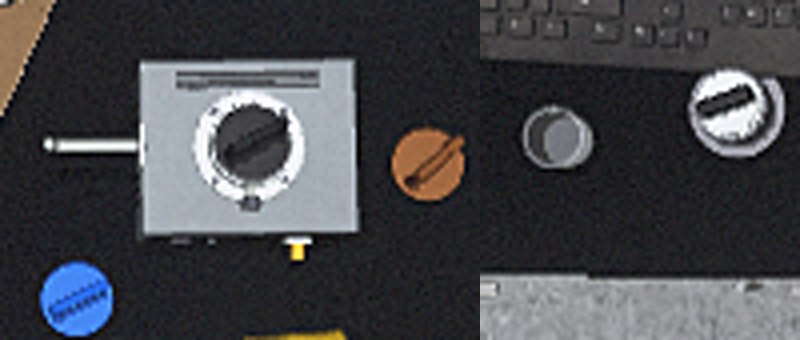

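The crop shows the plug handle's bar and the lamp's wing both running lower-left to upper-right. The heights also fit: handle top about 156 mm, house top 88 mm, wing top 84 mm. I'll move above the house by a detour on the robot side.

Request:
step_arm(steps="0 38 -14 0; 0 38 -14 0; 0 38 -14 0; 0 38 -14 0; 0 38 -14 0")

```text
t: 0.52
tcp_pos: [0.1444, -0.4081, 0.3003]
orientation: [[-0.943, -0.334, -0.001], [-0.334, 0.943, 0.002], [0.0, 0.002, -1.0]]
ft_force: [1.0, 0.5, 2.0]
grip_width: 0.0875
grasp_force: 0.0
```

Request:
step_arm(steps="0 38 -14 0; -40 0 0 0; -40 0 0 0; -40 0 0 0; -40 0 0 0")

```text
t: 0.93
tcp_pos: [0.2844, -0.3193, 0.315]
orientation: [[-0.943, -0.334, 0.001], [-0.334, 0.943, -0.0], [-0.001, -0.001, -1.0]]
ft_force: [0.7, -1.5, 0.0]
grip_width: 0.087
grasp_force: 0.0
```

Request:
step_arm(steps="-40 0 0 0; -40 0 0 0; -40 0 0 0; -40 0 0 0; -40 0 0 0")

```text
t: 1.35
tcp_pos: [0.4734, -0.2525, 0.3142]
orientation: [[-0.942, -0.335, -0.001], [-0.335, 0.942, 0.0], [0.0, 0.001, -1.0]]
ft_force: [-0.2, -0.9, 1.0]
grip_width: 0.0868
grasp_force: 0.0
```

Request:
step_arm(steps="0 0 0 -7; 0 0 0 -7; 0 0 0 -7; 0 0 0 -7; 0 0 0 -7")

```text
t: 1.77
tcp_pos: [0.4719, -0.2535, 0.3139]
orientation: [[-0.575, -0.818, -0.001], [-0.818, 0.575, 0.001], [0.0, 0.001, -1.0]]
ft_force: [-0.4, 0.8, 0.0]
grip_width: 0.0867
grasp_force: 0.0
```

Request:
step_arm(steps="0 0 0 -7; 0 0 0 -7; 0 0 0 -7; 0 0 0 -7; 0 0 0 -7")

```text
t: 2.18
tcp_pos: [0.4717, -0.2537, 0.314]
orientation: [[-0.002, -1.0, -0.001], [-1.0, 0.002, 0.001], [-0.001, 0.001, -1.0]]
ft_force: [1.1, -0.5, 0.9]
grip_width: 0.0873
grasp_force: 0.0
```

Request:
step_arm(steps="0 0 0 -7; 0 0 0 -7; 0 0 0 -7; 0 0 0 -7; 0 0 0 0")

```text
t: 2.6
tcp_pos: [0.4718, -0.2537, 0.314]
orientation: [[0.464, -0.886, -0.001], [-0.886, -0.464, 0.0], [-0.001, 0.001, -1.0]]
ft_force: [-0.5, -0.0, 0.5]
grip_width: 0.0872
grasp_force: 0.0
```

```bash
python3 - <<'E'
from h import *
o=arm.observe(); p,d,m=shot('wrist','w1'); print(o['qpos'],o['tcp_pos']); R=np.array(m['R']); print(-R.T@m['t'],R[2])
W=cloud(p,d,m)
for lo,hi in((.083,.094),(.101,.114),(.14,.17)):
  s=(W[...,2]>lo)&(W[...,2]<hi); x=W[s]; print(lo,len(x),np.median(x,0),cv2.minAreaRect((x[:,:2]*1000).astype(np.float32)))
E
```

```text
[-1.90586388e-01  1.82851341e-01 -6.51519090e-02 -2.93042761e-04
 -1.32382707e+00  6.73078424e-01] [ 0.4717794  -0.25367987  0.31403672]
[ 0.50860828 -0.32110629  0.46763518] [-0.12839813  0.24319532 -0.9614416 ]
0.083 10301 [ 0.5146708  -0.2538621   0.08766341] ((510.79620361328125, -239.76486206054688), (120.21284484863281, 150.82781982421875), 1.2486283779144287)
0.101 2056 [ 0.50918631 -0.23965231  0.10910765] ((580.9131469726562, -225.65586853027344), (180.0474853515625, 223.71527099609375), 70.91300201416016)
0.14 4123 [ 0.66607343 -0.24941024  0.15515855] ((612.4385375976562, -267.46563720703125), (181.4518585205078, 168.07618713378906), 21.785654067993164)
```

View pics/w1.png

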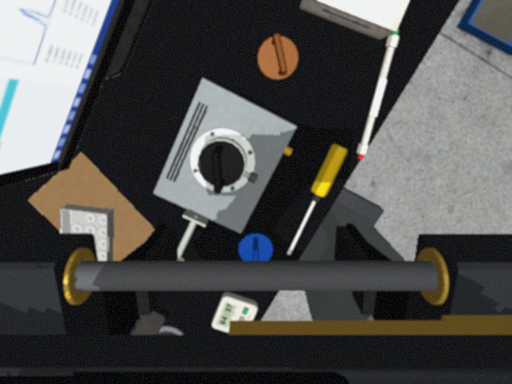

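The wrist view shows the house at (225,160), the plug handle in the collar at (220,165) and the hook tip at (180,258). The blue and brown decoys are clear of it.

```bash
cat >> h.py <<'E'
def rect(x): return [np.round(a,1) for a in cv2.minAreaRect((x[:,:2]*1000).astype(np.float32))]
def near(W,x,y,r,lo,hi):
    return (np.hypot(W[...,0]-x,W[...,1]-y)<r)&(W[...,2]>lo)&(W[...,2]<hi)
E
python3 - <<'E'
from h import *
for n in('w1','top0','side0'):
  z=np.load(f'pics/{n}.npz'); p=z['p']; W=cloud(p,z['d'],z); print(n)
  s=near(W,.512,-.239,.035,.145,.165); print('bar',s.sum(),rect(W[s]),np.median(W[s][:,2]))
  s=near(W,.512,-.239,.04,.099,.1135)&(p.max(2)>150); x=W[s]; c,r=cv2.minEnclosingCircle((x[:,:2]*1000).astype(np.float32)); print('rim',s.sum(),c,r,np.median(x[:,2]))
  # algebraic circle fit of outer edge
  a=np.array(c);q=x[:,:2]*1000; s2=np.hypot(*(q-a).T)
  s=near(W,.51,-.12,.04,.09,.122)&(W[...,1]>-.152); print('hook',s.sum(),rect(W[s]),W[s].max(0))
E
```

```text
w1
bar 375 [array([ 511. , -240.7]), array([ 8.9, 42.8]), np.float64(28.7)] 0.15462150485857623
rim 236 (507.28021240234375, -239.16282653808594) 32.464542388916016 0.10506794397783933
hook 203 [array([ 508.5, -128. ]), array([ 8. , 48.1]), np.float64(1.2)] [ 0.51248865 -0.10400351  0.1052529 ]
top0
bar 54 [array([ 512.7, -238.1]), array([ 8.4, 43. ]), np.float64(28.2)] 0.15464141353924735
rim 41 (510.7235107421875, -242.0097198486328) 32.80302429199219 0.10523612192625166
hook 61 [array([ 510.5, -124.1]), array([ 6.8, 55.8]), np.float64(2.1)] [ 0.51404817 -0.0962212   0.11682988]
side0
bar 29 [array([ 507. , -237.6]), array([ 7.7, 44.6]), np.float64(27.8)] 0.15420635746422892
rim 21 (503.5045166015625, -232.54893493652344) 30.74736976623535 0.10599518603795482
hook 33 [array([ 503.5, -121.7]), array([ 7.4, 56.2]), np.float64(1.7)] [ 0.50709826 -0.09362089  0.11727101]
```

Request:
step_arm(steps="3 -20 20 -0.8; 3 -21 20 0; 0 0 20 0; 0 0 20 0; 0 0 0 0")

```text
t: 3.07
tcp_pos: [0.5087, -0.2388, 0.2297]
orientation: [[0.471, -0.882, -0.009], [-0.882, -0.471, 0.003], [-0.007, 0.007, -1.0]]
ft_force: [-0.0, 0.5, -0.7]
grip_width: 0.0869
grasp_force: 0.0
```

```bash
python3 - <<'E'
from h import *
o=arm.observe(); p,d,m=shot('wrist','w2'); print(o['tcp_pos'])
W=cloud(p,d,m)
s=near(W,.512,-.239,.035,.145,.165); print('bar',s.sum(),rect(W[s]),np.median(W[s][:,2]))
v,u=np.nonzero(s); print(u.min(),u.max(),v.min(),v.max())
s=near(W,.51,-.12,.04,.09,.122)&(W[...,1]>-.152); print('hook',s.sum(),rect(W[s]),W[s].max(0))
x=W[near(W,.512,-.239,.12,.083,.094)]; print('top',rect(x))
E
```

```text
[ 0.50868305 -0.23875258  0.22966919]
bar 609 [array([ 511.2, -240.3]), array([ 8.4, 43.2]), np.float64(28.2)] 0.1548153834592218
249 260 171 228
hook 184 [array([ 508.4, -124.5]), array([ 7.9, 54.3]), np.float64(1.2)] [ 0.51290694 -0.09730794  0.1153147 ]
top [array([ 510.7, -239.7]), array([120.3, 151. ]), np.float64(1.2)]
```

View pics/w2.png

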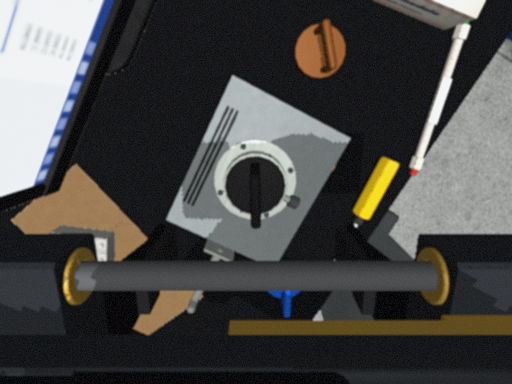

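The wrist view shows the bar centred at (254,200) between the collar sides. It lies at (511.2,-240.3), which agrees with the earlier measurement, so I'll descend and grip it high.

Request:
step_arm(steps="2.5 -1.5 20 0; 0 0 20 0; 0 0 20 0; 0 0 18 0; 0 0 0 0")

```text
t: 3.53
tcp_pos: [0.512, -0.2411, 0.1545]
orientation: [[0.472, -0.881, -0.005], [-0.881, -0.472, 0.002], [-0.004, 0.004, -1.0]]
ft_force: [-0.9, -0.2, -0.1]
grip_width: 0.087
grasp_force: 0.0
```

```bash
python3 - <<'E'
from h import *
o=arm.observe(); p,d,m=shot('wrist','w3'); print(o['tcp_pos'],o['ft_force'])
W=cloud(p,d,m)
s=near(W,.512,-.239,.035,.145,.165); print('bar',s.sum(),rect(W[s]),np.median(W[s][:,2]))
E
```

```text
[ 0.51197225 -0.24109384  0.15450602] [-0.862895   -0.20385873 -0.12343092]
bar 806 [array([ 514.8, -247.4]), array([ 8.8, 27.9]), np.float64(29.0)] 0.15471242073009905
```

Request:
step_arm(steps="0 0 5 0; 0 0 0 0; 0 0 0 0; 0 0 0 0; 0 0 0 0", jaw=0, newtons=20)

```text
t: 4.0
tcp_pos: [0.514, -0.2415, 0.1524]
orientation: [[0.474, -0.88, 0.002], [-0.88, -0.474, -0.0], [0.001, -0.001, -1.0]]
ft_force: [0.2, 0.1, 0.2]
grip_width: 0.0614
grasp_force: 0.0
```

Request:
step_arm(steps="0 0 0 0; 0 0 0 0; 0 0 0 0; 0 0 0 0; 0 0 0 0")

```text
t: 4.42
tcp_pos: [0.5135, -0.2414, 0.1515]
orientation: [[0.474, -0.88, -0.0], [-0.88, -0.474, -0.0], [-0.0, 0.0, -1.0]]
ft_force: [-0.3, 0.2, 0.3]
grip_width: 0.0282
grasp_force: 0.0
```

Request:
step_arm(steps="-2 1.5 1.5 0; 0 0 0 0; 0 0 0 0; 0 0 0 0; 0 0 0 0")

```text
t: 4.83
tcp_pos: [0.5112, -0.2403, 0.15]
orientation: [[0.474, -0.88, -0.0], [-0.88, -0.474, 0.0], [-0.0, 0.0, -1.0]]
ft_force: [0.9, -0.5, -0.6]
grip_width: 0.0076
grasp_force: 20.0
```

Request:
step_arm(steps="0 0 0 0; 0 0 0 0; 0 0 0 0")

```text
t: 5.08
tcp_pos: [0.5112, -0.2404, 0.15]
orientation: [[0.474, -0.88, -0.0], [-0.88, -0.474, 0.0], [-0.0, 0.0, -1.0]]
ft_force: [0.5, -0.6, -0.2]
grip_width: 0.008
grasp_force: 20.0
```

Request:
step_arm(steps="0 0 -8 0; 0 0 -20 0; 0 0 -20 0; 0 0 -20 -7; 0 0 -10 -7")

```text
t: 5.5
tcp_pos: [0.5125, -0.2409, 0.2316]
orientation: [[0.678, -0.735, 0.005], [-0.735, -0.678, -0.002], [0.005, -0.002, -1.0]]
ft_force: [0.5, 0.3, 0.4]
grip_width: 0.0078
grasp_force: 20.0
```

Request:
step_arm(steps="0 0 0 -7; 0 0 0 -7; 0 0 0 -7; 0 0 0 -7; 0 0 0 -7")

```text
t: 5.92
tcp_pos: [0.5113, -0.2404, 0.2288]
orientation: [[0.977, -0.213, 0.001], [-0.213, -0.977, -0.0], [0.001, 0.0, -1.0]]
ft_force: [-0.0, 0.3, -0.1]
grip_width: 0.0077
grasp_force: 20.0
```

Request:
step_arm(steps="0 0 0 -7; 0 0 0 -7; 0 0 0 0; 0 -30 0 0; 0 -30 0 0")

```text
t: 6.33
tcp_pos: [0.5098, -0.1806, 0.2282]
orientation: [[1.0, 0.017, 0.0], [0.017, -1.0, -0.0], [0.0, 0.0, -1.0]]
ft_force: [0.5, 0.7, -0.9]
grip_width: 0.0076
grasp_force: 20.0
```

Request:
step_arm(steps="0 -30 0 0; 0 -30 0 0; 0 -30 0 0; 0 -30 0 0; 0 0 0 0")

```text
t: 6.75
tcp_pos: [0.5072, -0.0568, 0.2288]
orientation: [[1.0, 0.024, 0.002], [0.024, -1.0, 0.001], [0.002, -0.001, -1.0]]
ft_force: [0.1, 0.4, -0.2]
grip_width: 0.0078
grasp_force: 20.0
```

```bash
python3 - <<'E'
from h import *
o=arm.observe(); p,d,m=shot('wrist','w4'); q,e,n=shot('side','s4'); T=o['tcp_pos'];print(o['qpos'],T,o['grip_width'])
x,y=int(250),0
cv2.imwrite('pics/v4.png',np.hstack([cv2.resize(p,(400,300)),cv2.resize(q[120:270,150:350],(400,300))]))
W=cloud(p,d,m)
s=near(W,.51,-.12,.04,.09,.122)&(W[...,1]>-.152); print('hook',s.sum(),rect(W[s]),W[s].max(0))
E
```

```text
[ 2.06537625e-01  1.90092839e-01 -2.71761670e-01 -6.97041029e-04
 -1.10726194e+00  1.38891371e+00] [ 0.50722561 -0.05680318  0.22880514] 0.00782583075114252
hook 545 [array([ 508.7, -124.1]), array([ 7.7, 55.7]), np.float64(1.1)] [ 0.51280581 -0.09617793  0.11573154]
```

View pics/v4.png

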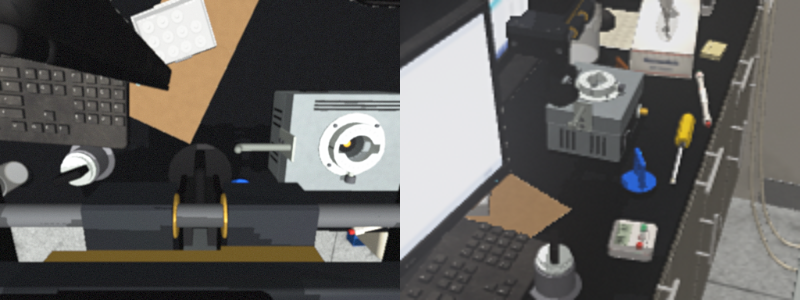

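The wrist view shows the plug's flange held at (200,165), the hook to its right, tip near (238,148), and the socket now open at (352,145). Next I lower it beside the hook tip and thread the loop onto the rod.

Request:
step_arm(steps="0 0 25 0; 0 0 25 0; 0 0 25 0; 0 0 22 0; 0 0 0 0")

```text
t: 7.27
tcp_pos: [0.5038, -0.0618, 0.1269]
orientation: [[1.0, 0.019, -0.01], [0.019, -1.0, -0.001], [-0.01, 0.001, -1.0]]
ft_force: [-0.8, 0.3, -0.9]
grip_width: 0.0073
grasp_force: 20.0
```

Request:
step_arm(steps="0 0 1 0; 0 0 0 0; 0 0 0 0")

```text
t: 7.52
tcp_pos: [0.5084, -0.0607, 0.1318]
orientation: [[1.0, 0.022, 0.003], [0.022, -1.0, 0.0], [0.003, -0.0, -1.0]]
ft_force: [-0.5, -0.1, -0.4]
grip_width: 0.0077
grasp_force: 20.0
```

```bash
python3 - <<'E'
from h import *
o=arm.observe(); p,d,m=shot('wrist','w5'); print(o['tcp_pos'],o['ft_force'])
W=cloud(p,d,m)
s=near(W,.51,-.12,.06,.09,.122)&(abs(W[...,0]-.508)<.006); x=W[s]
for y in np.arange(-.166,-.09,.004):
  t=x[abs(x[:,1]-y)<.002]; print(round(y,3),len(t), t[:,2].max().round(4) if len(t) else '',t[:,0].mean().round(4) if len(t) else '')
print('top',rect(W[near(W,.512,-.239,.12,.083,.094)]))
E
```

```text
[ 0.50839085 -0.060669    0.13177378] [-0.46280902 -0.05490384 -0.39653788]
-0.166 24 0.1101 0.5078
-0.162 271 0.1108 0.5086
-0.158 82 0.1049 0.5102
-0.154 86 0.1052 0.5099
-0.15 86 0.1047 0.5099
-0.146 79 0.1046 0.5098
-0.142 88 0.1049 0.5097
-0.138 62 0.1048 0.5106
-0.134 60 0.1044 0.5108
-0.13 58 0.1047 0.5107
-0.126 58 0.1045 0.5106
-0.122 59 0.1046 0.5106
-0.118 56 0.1045 0.5104
-0.114 59 0.1047 0.5103
-0.11 60 0.105 0.5103
-0.106 51 0.1069 0.5105
-0.102 48 0.1131 0.5116
-0.098 26 0.1122 0.511
-0.094 0  
-0.09 0  
top [array([ 509.3, -193.5]), array([125.9,  66. ]), np.float64(7.2)]
```

Request:
step_arm(steps="0 8 0.5 0; 0 10 0 0; 0 10 0 0; 0 10 0 0; 0 10 0 0")

```text
t: 7.98
tcp_pos: [0.5082, -0.1097, 0.1297]
orientation: [[1.0, 0.023, 0.0], [0.023, -1.0, -0.0], [0.0, 0.0, -1.0]]
ft_force: [-0.3, 0.1, -0.6]
grip_width: 0.0079
grasp_force: 20.0
```

Request:
step_arm(steps="0 8 0 0; 0 7 0 0; 0 6 0 0; 0 0 0 0; 0 0 0 0")

```text
t: 8.4
tcp_pos: [0.5086, -0.1297, 0.1294]
orientation: [[1.0, 0.022, -0.0], [0.022, -1.0, 0.0], [-0.0, -0.0, -1.0]]
ft_force: [0.3, -0.9, -0.8]
grip_width: 0.008
grasp_force: 20.0
```

Request:
step_arm(steps="0.5 0 4 0; 0 0 4 0; 0 0 3 0; 0 0 2 0; 0 0 0 0")

```text
t: 8.82
tcp_pos: [0.5087, -0.1291, 0.1158]
orientation: [[1.0, 0.023, -0.002], [0.023, -1.0, 0.0], [-0.002, -0.0, -1.0]]
ft_force: [-0.6, -0.6, 0.3]
grip_width: 0.0084
grasp_force: 20.0
```

Request:
step_arm(steps="0 0 1 0; 0 0 0.5 0; 0 0 0.5 0; 0 0 0 0; 0 0 0 0")

```text
t: 9.23
tcp_pos: [0.5092, -0.1294, 0.1146]
orientation: [[1.0, 0.023, 0.0], [0.023, -1.0, 0.0], [0.0, -0.0, -1.0]]
ft_force: [-0.0, 0.1, -0.4]
grip_width: 0.0078
grasp_force: 20.0
```

Request:
step_arm(steps="0 0 0.5 0; 0 0 0 0; 0 0 0 0", jaw=13)

```text
t: 9.48
tcp_pos: [0.5093, -0.1294, 0.1142]
orientation: [[1.0, 0.023, 0.0], [0.023, -1.0, -0.0], [0.0, 0.0, -1.0]]
ft_force: [-0.7, -0.1, -0.2]
grip_width: 0.0123
grasp_force: 0.0
```

Request:
step_arm(steps="0 0 0 0; 0 0 -3 0; 0 0 -6 0; 0 0 -10 0; 0 0 -20 0")

```text
t: 9.9
tcp_pos: [0.5079, -0.1293, 0.1524]
orientation: [[1.0, 0.023, -0.004], [0.023, -1.0, 0.0], [-0.004, -0.0, -1.0]]
ft_force: [1.0, 1.0, -0.1]
grip_width: 0.0131
grasp_force: 0.0
```

Request:
step_arm(steps="0 0 -20 0; 0 0 -20 0; 0 0 -20 0; 0 -20 -20 0; 0 -38 0 0", jaw=87)

```text
t: 10.32
tcp_pos: [0.5105, -0.0729, 0.2387]
orientation: [[1.0, 0.019, 0.01], [0.019, -1.0, -0.001], [0.01, 0.001, -1.0]]
ft_force: [2.0, 0.4, 1.1]
grip_width: 0.0388
grasp_force: 0.0
```

```bash
python3 - <<'E'
from h import *
o=arm.observe(); p,d,m=shot('wrist','w6'); q,e,n=shot('side','s6'); print(o['tcp_pos'],o['qpos'][[0,5]])
cv2.imwrite('pics/v6.png',np.hstack([cv2.resize(p,(400,300)),cv2.resize(q[120:270,150:350],(400,300))]))
W=cloud(p,d,m)
s=near(W,.509,-.13,.03,.112,.13);print('bar',s.sum(),rect(W[s]),np.median(W[s][:,2]))
print('top',rect(W[near(W,.512,-.239,.12,.083,.094)]))
s=near(W,.512,-.239,.032,.103,.112)&(p.min(2)>150);print('rim',cv2.minEnclosingCircle((W[s][:,:2]*1000).astype(np.float32)))
s=near(W,.457,.114,.025,.078,.092);print('wing',s.sum(),rect(W[s]) if s.sum()>9 else'')
E
```

```text
[ 0.51052087 -0.07291118  0.23868957] [0.17474155 1.41420317]
bar 499 [array([ 509.1, -117.3]), array([44. , 33.9]), np.float64(3.0)] 0.1185772834520506
top [array([ 510., -221.]), array([120.3, 190.4]), np.float64(1.0)]
rim ((511.01702880859375, -240.09194946289062), 29.30307960510254)
wing 433 [array([455.8, 112.4]), array([12.2, 40.4]), np.float64(21.1)]
```

View pics/v6.png

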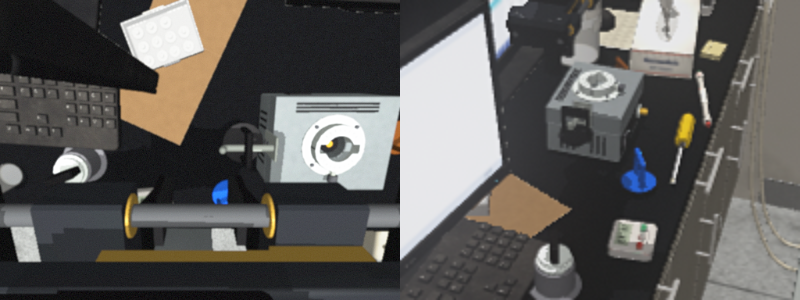

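Side view: the plug hangs by its bar on the hook at (575,110). The wrist view shows the open socket at (338,148) and the lamp at (75,165). Next is the lamp.

Request:
step_arm(steps="-12 -37 0 0; -13 -37 0 0; -13 -37 0 0; -13 -38 0 0; 0 -38 0 0")

```text
t: 10.83
tcp_pos: [0.4502, 0.115, 0.234]
orientation: [[1.0, 0.023, -0.0], [0.023, -1.0, 0.001], [-0.0, -0.001, -1.0]]
ft_force: [1.4, -0.6, -0.5]
grip_width: 0.0794
grasp_force: 0.0
```

Request:
step_arm(steps="0 0 0 7; 0 0 0 7; 0 0 0 7; 0 0 0 7; 0 0 0 7")

```text
t: 11.25
tcp_pos: [0.4525, 0.1142, 0.2336]
orientation: [[0.829, -0.559, 0.0], [-0.559, -0.829, 0.0], [0.0, -0.0, -1.0]]
ft_force: [0.1, -0.3, 0.9]
grip_width: 0.0869
grasp_force: 0.0
```

Request:
step_arm(steps="0 0 0 7; 0 0 0 7; 0 0 0 7; 0 0 0 7; 0 0 0 7")

```text
t: 11.67
tcp_pos: [0.4526, 0.114, 0.2336]
orientation: [[0.358, -0.934, 0.0], [-0.934, -0.358, 0.0], [0.0, -0.0, -1.0]]
ft_force: [-0.2, -1.3, 0.0]
grip_width: 0.0868
grasp_force: 0.0
```

```bash
python3 - <<'E'
from h import *
o=arm.observe(); p,d,m=shot('wrist','w7'); print(o['tcp_pos'],o['qpos'][[0,5]],o['orientation'][:,1])
W=cloud(p,d,m)
s=near(W,.457,.114,.025,.078,.092);print('wing',s.sum(),rect(W[s]),np.median(W[s][:,2]))
s=near(W,.457,.114,.04,.034,.056);print('flange',s.sum(),cv2.minEnclosingCircle((W[s][:,:2]*1000).astype(np.float32)))
E
```

```text
[0.45257769 0.11401268 0.23363233] [ 0.59632525 -0.2302825 ] [-9.33729417e-01 -3.57979359e-01 -3.91958048e-04]
wing 470 [array([455.5, 113. ]), array([11. , 39.5]), np.float64(20.7)] 0.08300524647175059
flange 756 ((455.6822814941406, 113.42489624023438), 26.617029190063477)
```

Request:
step_arm(steps="2 -2.3 35 0; 0 0 35 0; 0 0 35 0; 0 0 30 0; 0 0 15 0")

```text
t: 12.13
tcp_pos: [0.4535, 0.112, 0.0801]
orientation: [[0.365, -0.931, -0.005], [-0.931, -0.365, -0.003], [0.001, 0.006, -1.0]]
ft_force: [-1.0, -0.5, -0.4]
grip_width: 0.0871
grasp_force: 0.0
```

Request:
step_arm(steps="0 0 8 0; 0 0 5 0; 0 0 2 0; 0 0 0 0; 0 0 0 0")

```text
t: 12.55
tcp_pos: [0.4562, 0.1138, 0.0692]
orientation: [[0.364, -0.931, 0.002], [-0.931, -0.364, 0.001], [-0.0, -0.003, -1.0]]
ft_force: [-0.1, -0.1, 1.1]
grip_width: 0.087
grasp_force: 0.0
```

Request:
step_arm(steps="0.5 1 1.2 0; 0 0 0 0; 0 0 0 0; 0 0 0 0; 0 0 0 0", jaw=0, newtons=40)

```text
t: 12.97
tcp_pos: [0.4548, 0.1126, 0.0671]
orientation: [[0.364, -0.932, 0.0], [-0.932, -0.364, 0.0], [-0.0, -0.0, -1.0]]
ft_force: [0.3, -0.8, -0.2]
grip_width: 0.0617
grasp_force: 0.0
```

Request:
step_arm(steps="0 0 0 0; 0 0 0 0; 0 0 0 0; 0 0 0 0; 0 0 0 0")

```text
t: 13.38
tcp_pos: [0.4547, 0.1125, 0.0668]
orientation: [[0.364, -0.932, -0.0], [-0.932, -0.364, -0.0], [0.0, 0.0, -1.0]]
ft_force: [0.5, -0.3, -0.3]
grip_width: 0.0281
grasp_force: 0.0
```

Request:
step_arm(steps="0 0 0 0; 0 0 0 0; 0 0 0 0; 0 0 0 0; 0 0 0 0")

```text
t: 13.8
tcp_pos: [0.4546, 0.1125, 0.0668]
orientation: [[0.364, -0.932, -0.0], [-0.932, -0.364, -0.0], [0.0, 0.0, -1.0]]
ft_force: [-0.3, -0.3, 0.3]
grip_width: 0.0112
grasp_force: 40.0
```

Request:
step_arm(steps="0 0 -15 0; 0 0 -25 0; 0 0 -35 0; 0 0 -38 0; 0 0 -38 0")

```text
t: 14.22
tcp_pos: [0.4538, 0.1121, 0.219]
orientation: [[0.364, -0.932, -0.002], [-0.932, -0.364, -0.001], [0.0, 0.002, -1.0]]
ft_force: [1.2, 1.1, -1.7]
grip_width: 0.0115
grasp_force: 40.0
```

Request:
step_arm(steps="0 0 -30 6.7; 0 0 0 6.7; 0 0 0 6.7; 20 0 0 0; 35 0 0 0")

```text
t: 14.63
tcp_pos: [0.4559, 0.0587, 0.2477]
orientation: [[0.025, -1.0, 0.0], [-1.0, -0.025, 0.001], [-0.001, -0.0, -1.0]]
ft_force: [1.1, -0.8, -0.9]
grip_width: 0.012
grasp_force: 40.0
```

Request:
step_arm(steps="40 0 0 0; 40 0 0 0; 40 0 0 0; 40 0 0 0; 40 -5 0 0")

```text
t: 15.05
tcp_pos: [0.4638, -0.144, 0.2477]
orientation: [[0.022, -1.0, -0.001], [-1.0, -0.022, 0.001], [-0.001, 0.001, -1.0]]
ft_force: [-0.5, 0.9, -0.9]
grip_width: 0.0114
grasp_force: 40.0
```

Request:
step_arm(steps="40 -15 0 0; 35 -15 0 0; 20 -13 0 0; 0 0 0 0; 0 0 0 0")

```text
t: 15.47
tcp_pos: [0.5094, -0.2362, 0.2464]
orientation: [[0.019, -1.0, -0.003], [-1.0, -0.019, 0.001], [-0.001, 0.003, -1.0]]
ft_force: [-0.9, 0.1, -0.5]
grip_width: 0.0117
grasp_force: 40.0
```

```bash
python3 - <<'E'
from h import *
o=arm.observe(); p,d,m=shot('wrist','w8'); print(o['tcp_pos'],o['qpos'][[0,5]],o['orientation'][:,1],o['ft_force'],o['grip_width'])
W=cloud(p,d,m)
s=near(W,.512,-.239,.032,.103,.112)&(p.min(2)>150);print('rim',cv2.minEnclosingCircle((W[s][:,:2]*1000).astype(np.float32)))
print('top',rect(W[near(W,.512,-.239,.12,.083,.094)]))
cv2.imwrite('pics/v8.png',p)
E
```

```text
[ 0.50940794 -0.23623385  0.24639922] [-0.14598645  0.16505533] [-0.99981963 -0.01881956  0.00255384] [-0.86622613  0.12253682 -0.53224674] 0.011722050287005091
rim ((511.03631591796875, -240.38253784179688), 28.830791473388672)
top [array([ 511.1, -245.5]), array([120.5, 137.8]), np.float64(1.1)]
```

View pics/v8.png

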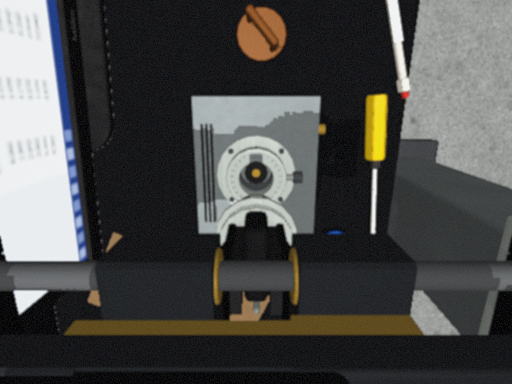

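The wrist view shows the collar at (256,172) with its slot clear at (256,158). The held lamp's flange is at (256,222), on the same column.

```bash
python3 - <<'E'
from h import *
from scipy.optimize import least_squares
z=np.load('pics/w8.npz'); p=z['p']; W=cloud(p,z['d'],z)
def fit(s,r):
  # outer edge: farthest point per angular bin, fixed radius
  x=W[s][:,:2]*1000; c=np.median(x,0)
  u=s.astype(np.uint8); cs=max(cv2.findContours(u,0,1)[0],key=len)[:,0]; q=W[cs[:,1],cs[:,0],:2]*1000
  f=lambda c:np.hypot(*(q-c).T)-r
  return least_squares(f,c,loss='soft_l1',f_scale=.5).x.round(2), np.median(abs(f(least_squares(f,c,loss='soft_l1',f_scale=.5).x))).round(2),len(q)
T=np.array([.5094,-.2362])
for a in(.222,.224,.226,.2275,.23,.235,.238):
  s=near(W,*T,.03,a-.001,a+.001); print(a,s.sum(),W[s].min(0).round(4) if s.any() else'',W[s].max(0).round(4) if s.any() else '')
s=near(W,*T,.03,.218,.232); print('flange',fit(s,24))
s=near(W,.511,-.24,.033,.103,.112); print('collar',fit(s,29)); print(fit(near(W,.511,-.24,.025,.103,.112),29))
E
```

```text
0.222 2 [ 0.5268 -0.2524  0.2227] [ 0.5292 -0.2505  0.2228]
0.224 43 [ 0.4908 -0.2588  0.2232] [ 0.5332 -0.2443  0.2249]
0.226 422 [ 0.4876 -0.259   0.225 ] [ 0.5342 -0.2371  0.227 ]
0.2275 490 [ 0.4877 -0.259   0.2265] [ 0.5342 -0.2371  0.2285]
0.23 89 [ 0.4886 -0.2562  0.229 ] [ 0.5296 -0.2402  0.231 ]
0.235 375 [ 0.4914 -0.2561  0.2341] [ 0.531  -0.2338  0.236 ]
0.238 67 [ 0.493 -0.256  0.237] [ 0.5302 -0.2401  0.239 ]
flange (array([ 511.07, -232.84]), np.float64(1.65), 207)
collar (array([ 510.83, -239.47]), np.float64(1.65), 250)
(array([ 510.81, -234.55]), np.float64(5.41), 232)
```

Request:
step_arm(steps="4.5 -0.5 20 0; 0 0 20 0; 0 0 18 0; 0 0 5 0; 0 0 0 0")

```text
t: 15.93
tcp_pos: [0.5091, -0.2386, 0.1836]
orientation: [[0.023, -1.0, -0.004], [-1.0, -0.023, 0.001], [-0.001, 0.003, -1.0]]
ft_force: [-0.1, 0.4, -1.4]
grip_width: 0.0117
grasp_force: 40.0
```

Request:
step_arm(steps="0 0 0 0; 0 0 0 0; 0 0 0 0; 0 0 0 0")

```text
t: 16.27
tcp_pos: [0.5109, -0.2398, 0.186]
orientation: [[0.022, -1.0, 0.002], [-1.0, -0.022, -0.0], [0.0, -0.002, -1.0]]
ft_force: [0.3, -0.2, -1.1]
grip_width: 0.0117
grasp_force: 40.0
```

```bash
python3 - <<'E'
from h import *
o=arm.observe(); p,d,m=shot('wrist','w9');T=o['tcp_pos']; print(T,o['orientation'][:,1],o['ft_force'])
W=cloud(p,d,m)
s=near(W,*T[:2],.03,T[2]-.0205,T[2]-.0175); x=W[s]; print('flange',s.sum(),x.min(0),x.max(0))
s=near(W,.511,-.24,.033,.104,.110);x=W[s]; print('rim',s.sum(),x.min(0),x.max(0),cv2.minEnclosingCircle((x[:,:2]*1000).astype(np.float32)))
print('top',rect(W[near(W,.512,-.239,.12,.083,.094)]))
E
```

```text
[ 0.51086305 -0.2398486   0.18599119] [-0.99976231 -0.02170203 -0.00208334] [ 0.30303714 -0.1750956  -1.13601547]
flange 646 [ 0.48919731 -0.26301909  0.16549216] [ 0.53577728 -0.24068645  0.16848139]
rim 1447 [ 0.4823781  -0.26923067  0.1040048 ] [ 0.5393943  -0.23020069  0.1074951 ] ((510.8143615722656, -240.64585876464844), 28.585025787353516)
top [array([ 510.5, -222.6]), array([120.4, 184.6]), np.float64(1.3)]
```

```bash
python3 -c "
import cv2;p=cv2.imread('pics/w9.png');cv2.imwrite('pics/c9.png',cv2.resize(p[90:290,150:360],None,fx=2.5,fy=2.5))"
```

```text
(no output)
```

View pics/c9.png

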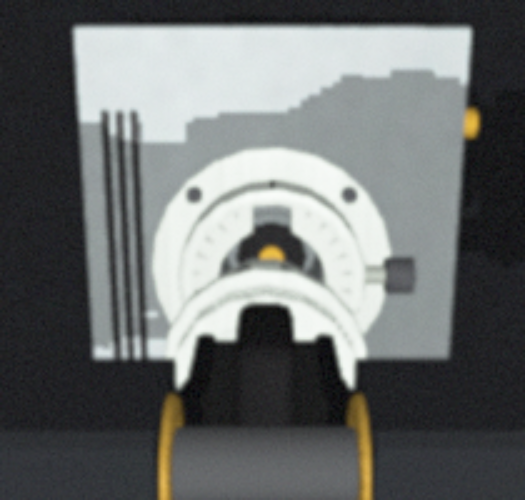

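```bash
python3 - <<'E'
from h import *
o=arm.observe(); m=eyes.camera_model('wrist'); R=np.array(m['R']); O=o['orientation']; T=o['tcp_pos']
f=192/np.tan(np.radians(m['vertical_fov'])/2); print(T,m['cx'],m['cy'],f)
print('cam in tool',O.T@(-R.T@m['t']-T)*1000); print('cam axes in tool',(R@O).round(4))
def pr(X): c=R@X+m['t']; return c[:2]/c[2]*f+[m['cx'],m['cy']],c[2]
for n,X in(('tcp',T),('grip',T-.011*O[:,2]),('collar',np.array([.5109,-.2402,.106]))): print(n,pr(X))
z=np.load('pics/w9.npz');p=z['p'];d=z['d'];g=p.astype(int).sum(2)
for v in(185,200,208,214,218,222): print(v,[int(i) for i in np.flatnonzero(np.abs(np.diff((g[v]>330).astype(int))))if 190<i<320])
W=cloud(p,d,z)
for v in(200,208,214,220): print(v,[np.round(W[v,u]*1000,1).tolist() for u in (225,240,270,290)])
E
```

```text
[ 0.51072699 -0.23986485  0.18573692] 255.6266908472615 191.23511317478886 321.25339536424497
cam in tool [  76.02872487   -1.69071057 -153.65839781]
cam axes in tool [[ 2.000e-04  1.000e+00  2.000e-04]
 [-9.617e-01  2.000e-04 -2.741e-01]
 [-2.741e-01 -1.000e-04  9.617e-01]]
tcp (array([258.87896503, 250.28829121]), np.float64(0.1686135833964904))
grip (array([259.09209789, 260.37093215]), np.float64(0.15803495661523037))
collar (array([257.8390223 , 202.81088889]), np.float64(0.2452105490310663))
185 [192, 195, 198, 201, 203, 206, 247, 269]
200 [193, 196, 198, 202, 204, 207, 273, 278, 304, 315]
208 [193, 196, 199, 202, 204, 207]
214 [194, 197, 199, 202, 204, 207, 246, 265]
218 [194, 197, 199, 202, 205, 208, 245, 266]
222 [194, 197, 199, 203, 205, 208, 244, 266]
200 [[536.3, -241.5, 105.0], [522.1, -260.2, 163.5], [505.0, -261.4, 166.1], [486.6, -242.7, 105.5]]
208 [[536.2, -235.4, 106.3], [521.7, -257.4, 169.5], [505.0, -257.7, 169.3], [486.1, -235.8, 104.1]]
214 [[530.3, -252.9, 167.5], [521.4, -256.2, 176.1], [505.2, -256.8, 176.6], [486.0, -231.4, 105.4]]
220 [[530.4, -249.1, 167.1], [521.4, -252.4, 175.2], [505.1, -253.0, 175.8], [493.2, -250.3, 168.0]]
```

Request:
step_arm(steps="1.4 1.3 5 0; 0 0 5 0; 0 0 3 0; 0 0 2 0; 0 0 0 0")

```text
t: 16.73
tcp_pos: [0.5086, -0.2413, 0.1689]
orientation: [[0.021, -1.0, -0.002], [-1.0, -0.021, 0.0], [-0.0, 0.002, -1.0]]
ft_force: [-0.2, -0.2, -0.7]
grip_width: 0.0115
grasp_force: 40.0
```

Request:
step_arm(steps="0 0 2 0; 0 0 2 0; 0 0 2 0; 0 0 2 0; 0 0 0 0")

```text
t: 17.15
tcp_pos: [0.5088, -0.2412, 0.1614]
orientation: [[0.021, -1.0, -0.001], [-1.0, -0.021, 0.0], [-0.0, 0.001, -1.0]]
ft_force: [-0.5, 0.6, -0.6]
grip_width: 0.0114
grasp_force: 40.0
```

Request:
step_arm(steps="0 0 3 0; 0 0 3 0; 0 0 3 0; 0 0 2 0; 0 0 0 0")

```text
t: 17.57
tcp_pos: [0.5087, -0.2412, 0.1501]
orientation: [[0.021, -1.0, -0.001], [-1.0, -0.021, 0.0], [-0.0, 0.001, -1.0]]
ft_force: [-0.2, 0.4, -1.1]
grip_width: 0.0115
grasp_force: 40.0
```

Request:
step_arm(steps="0 0 2 0; 0 0 2 0; 0 0 2 0; 0 0 0 0; 0 0 0 0")

```text
t: 17.98
tcp_pos: [0.509, -0.2413, 0.1447]
orientation: [[0.021, -1.0, -0.0], [-1.0, -0.021, 0.0], [-0.0, 0.0, -1.0]]
ft_force: [0.1, 0.4, -1.5]
grip_width: 0.0117
grasp_force: 40.0
```

Request:
step_arm(steps="0 0 1 0; 0 0 1 0; 0 0 1 0; 0 0 0 0; 0 0 0 0")

```text
t: 18.4
tcp_pos: [0.5092, -0.2414, 0.1423]
orientation: [[0.022, -1.0, 0.0], [-1.0, -0.022, -0.0], [0.0, -0.0, -1.0]]
ft_force: [-1.4, 1.1, 2.6]
grip_width: 0.0115
grasp_force: 40.0
```

Request:
step_arm(steps="0 0 1 0; 0 0 1 0; 0 0 1 0; 0 0 0 0; 0 0 0 0")

```text
t: 18.82
tcp_pos: [0.5093, -0.2414, 0.1391]
orientation: [[0.022, -1.0, 0.0], [-1.0, -0.022, -0.0], [0.0, -0.0, -1.0]]
ft_force: [-0.6, 0.8, 3.4]
grip_width: 0.0115
grasp_force: 40.0
```

Request:
step_arm(steps="0 0 2 0; 0 0 2 0; 0 0 2 0; 0 0 0 0; 0 0 0 0")

```text
t: 19.23
tcp_pos: [0.5093, -0.2414, 0.1332]
orientation: [[0.022, -1.0, 0.0], [-1.0, -0.022, -0.0], [0.0, -0.0, -1.0]]
ft_force: [-1.8, 1.2, 7.1]
grip_width: 0.0115
grasp_force: 40.0
```

Request:
step_arm(steps="0 0 2 0; 0 0 1.5 0; 0 0 0.5 0; 0 0 0 0; 0 0 0 0")

```text
t: 19.65
tcp_pos: [0.5093, -0.2414, 0.1297]
orientation: [[0.022, -1.0, 0.001], [-1.0, -0.022, -0.001], [0.001, -0.001, -1.0]]
ft_force: [-2.2, 0.8, 8.2]
grip_width: 0.0122
grasp_force: 40.0
```

Request:
step_arm(steps="0 0 0 5; 0 0 0 5; 0 0 0 5; 0 0 0 5; 0 0 0 0")

```text
t: 20.07
tcp_pos: [0.5098, -0.2418, 0.13]
orientation: [[-0.324, -0.946, 0.002], [-0.946, 0.324, -0.001], [0.001, -0.002, -1.0]]
ft_force: [-1.8, 0.1, 8.2]
grip_width: 0.0118
grasp_force: 40.0
```

Request:
step_arm(steps="0 0 0 5; 0 0 0 5; 0 0 0 5; 0 0 0 5; 0 0 0 5")

```text
t: 20.48
tcp_pos: [0.5094, -0.2414, 0.1297]
orientation: [[-0.694, -0.72, 0.001], [-0.72, 0.694, -0.001], [-0.0, -0.001, -1.0]]
ft_force: [-1.7, 3.3, 8.4]
grip_width: 0.0116
grasp_force: 40.0
```

Request:
step_arm(steps="0 0 0 5; 0 0 0 5; 0 0 0 5; 0 0 0 5; 0 0 0 0")

```text
t: 20.9
tcp_pos: [0.5091, -0.241, 0.1296]
orientation: [[-0.898, -0.44, 0.0], [-0.44, 0.898, 0.0], [-0.0, 0.0, -1.0]]
ft_force: [-3.3, 2.1, 8.9]
grip_width: 0.0116
grasp_force: 40.0
```

```bash
python3 - <<'E'
from h import *
o=arm.observe(); print(o['tcp_pos'],o['qpos'],o['ft_force'],o['ft_torque'],np.degrees(np.arctan2(*o['orientation'][[1,0],1])))
E
```

```text
[ 0.50905179 -0.24100505  0.12957947] [-1.54573583e-01  3.74455429e-01 -2.84584723e-01 -1.75390095e-04
 -9.11700420e-01 -9.60989063e-01] [-3.28133093  2.1299304   8.90462405] [ 0.80699796  0.7862103  -0.04841438] 116.07681499479011
```

Request:
step_arm(steps="0 0 0 5; 0 0 0 5; 0 0 0 5; 0 0 0 3; 0 0 0 0")

```text
t: 21.32
tcp_pos: [0.5088, -0.2407, 0.1294]
orientation: [[-0.99, -0.142, -0.0], [-0.142, 0.99, 0.001], [0.0, 0.001, -1.0]]
ft_force: [-2.0, 3.2, 7.3]
grip_width: 0.0117
grasp_force: 40.0
```

Request:
step_arm(steps="0 0 0.5 2; 0 0 0.5 2; 0 0 0 1; 0 0 0 0; 0 0 0 0")

```text
t: 21.73
tcp_pos: [0.509, -0.2401, 0.129]
orientation: [[-0.998, -0.057, -0.0], [-0.057, 0.998, 0.001], [-0.0, 0.001, -1.0]]
ft_force: [-2.9, 5.4, 12.1]
grip_width: 0.0119
grasp_force: 40.0
```

```bash
cat > st.py <<'E'
from h import *
o=arm.observe(); print(o['t'],o['tcp_pos'],o['qpos'][5],o['ft_force'],o['ft_torque'],np.degrees(np.arctan2(*o['orientation'][[1,0],1])))
E
python3 st.py
```

```text
21.7333 [ 0.50897098 -0.2400737   0.12904416] -1.3589148381985505 [-2.90170144  5.39848136 12.08581717] [2.2834734  1.0572483  0.15360901] 93.29120801957349
```

Request:
step_arm(steps="0 0 0 1; 0 0 0 1; 0 0 0 0; 0 0 0 0")

```text
t: 22.07
tcp_pos: [0.509, -0.2398, 0.129]
orientation: [[-1.0, -0.024, -0.0], [-0.024, 1.0, 0.001], [0.0, 0.001, -1.0]]
ft_force: [-2.6, 9.0, 12.3]
grip_width: 0.0115
grasp_force: 40.2
```

```bash
python3 st.py
```

```text
22.0667 [ 0.50901908 -0.2397573   0.12902007] -1.3928705474095915 [-2.56284181  8.99158152 12.34735516] [2.62462607 1.00532992 0.46800527] 91.36290643065807
```

Request:
step_arm(steps="0 0.7 0.7 0; 0 0 0.7 0; 0 0 0 0; 0 0 0 0; 0 0 0 0")

```text
t: 22.48
tcp_pos: [0.5091, -0.2397, 0.1289]
orientation: [[-1.0, -0.024, 0.0], [-0.024, 1.0, 0.0], [-0.0, 0.0, -1.0]]
ft_force: [-4.8, 7.0, 18.6]
grip_width: 0.0117
grasp_force: 40.2
```

```bash
python3 st.py
```

```text
22.4833 [ 0.50905169 -0.23968587  0.12891586] -1.3941707621260757 [-4.83676131  7.02303938 18.60103655] [2.45172131 1.59700048 0.44445862] 91.38954932565188
```

Request:
step_arm(steps="0 0 0.5 0.5; 0 0 0 0; 0 0 0 0; 0 0 0 0", newtons=55)

```text
t: 22.82
tcp_pos: [0.5091, -0.2396, 0.1289]
orientation: [[-1.0, -0.016, 0.0], [-0.016, 1.0, 0.0], [-0.0, 0.0, -1.0]]
ft_force: [-5.2, 8.2, 19.6]
grip_width: 0.0113
grasp_force: 55.2
```

```bash
python3 st.py; python3 - <<'E'
from h import *
p,d,m=shot('wrist','w10'); q,e,n=shot('side','s10'); a,b,c=shot('top','t10')
cv2.imwrite('pics/v10.png',np.hstack([cv2.resize(p,(400,300)),cv2.resize(q[110:260,160:360],(400,300))]))
W=cloud(p,d,m)
r=np.hypot(W[...,0]-.5095,W[...,1]+.2405)
for lo,hi in((.0215,.0235),(.025,.028)):
  s=(r>lo)&(r<hi)&(W[...,2]>.1)&(W[...,2]<.12); print(lo,s.sum(),np.median(W[s][:,2]) if s.any() else '')
W=cloud(q,e,n); s=near(W,.505,-.128,.03,.112,.13); print('bar side',s.sum(),rect(W[s]) if s.sum()>5 else'',np.median(W[s][:,2]))
E
```

```text
22.8167 [ 0.50908214 -0.23962105  0.12887493] -1.4025447745557935 [-5.23282301  8.21580829 19.56115045] [2.70025372 1.83038645 0.57197613] 90.92718524248643
0.0215 434 0.10563618826340122
0.025 845 0.10523220082306373
bar side 51 [array([ 502.7, -122.7]), array([34.3, 35.9]), np.float64(38.1)] 0.11809420037424057
```

View pics/v10.png

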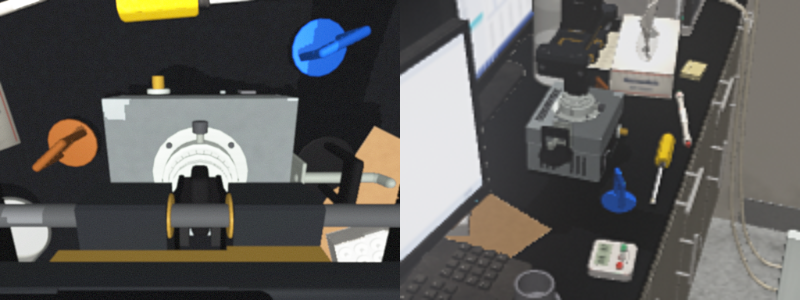

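The wrist view shows the lamp seated in the collar at (200,165) and the plug still hanging on the hook at (340,170). In the side view the plug hangs at (555,135). I'll check the flange height with one depth profile.

```bash
python3 - <<'E'
from h import *
z=np.load('pics/w10.npz'); W=cloud(z['p'],z['d'],z)
for y0 in(-.236,-.245):
  s=(abs(W[...,1]-y0)<.002)&(W[...,2]>.085)&(W[...,2]<.14)
  x=W[s]; print([(round(a*1000),len(t),round(np.median(t[:,2])*1000,1)) for a in np.arange(.476,.498,.001) for t in [x[abs(x[:,0]-a)<.0005]] if len(t)])
E
```

```text
[(476, 4, np.float64(90.6)), (477, 6, np.float64(90.9)), (478, 8, np.float64(90.8)), (479, 10, np.float64(90.4)), (480, 7, np.float64(91.3)), (481, 11, np.float64(90.5)), (482, 38, np.float64(97.9)), (483, 24, np.float64(104.2)), (484, 13, np.float64(105.7)), (485, 12, np.float64(105.8)), (486, 12, np.float64(105.3)), (487, 10, np.float64(105.6)), (488, 13, np.float64(105.5)), (489, 22, np.float64(107.5)), (490, 18, np.float64(109.8)), (491, 9, np.float64(109.7)), (492, 36, np.float64(115.5)), (493, 83, np.float64(123.9)), (494, 17, np.float64(130.9)), (495, 13, np.float64(123.9)), (496, 3, np.float64(119.3)), (497, 1, np.float64(118.5)), (498, 1, np.float64(118.7))]
[(476, 3, np.float64(99.6)), (477, 4, np.float64(100.1)), (478, 9, np.float64(90.5)), (479, 9, np.float64(91.7)), (480, 12, np.float64(90.4)), (481, 8, np.float64(90.2)), (482, 32, np.float64(96.8)), (483, 24, np.float64(103.3)), (484, 13, np.float64(105.5)), (485, 14, np.float64(105.5)), (486, 8, np.float64(105.3)), (487, 11, np.float64(104.9)), (488, 12, np.float64(105.4)), (489, 24, np.float64(106.5)), (490, 15, np.float64(109.0)), (491, 12, np.float64(109.7)), (492, 35, np.float64(115.5)), (493, 101, np.float64(124.0)), (494, 17, np.float64(125.6)), (495, 12, np.float64(129.0)), (496, 4, np.float64(119.3)), (497, 1, np.float64(118.8))]
```

```bash
python3 -c "
from workcell import job
print(job.close_job())"
```

```text
the job is handed in; nothing more can be done
None
```

The job is handed in: the plug hangs on the parking hook, and the lamp is turned clockwise to its stop and still held, pressed home with its flange on the collar (flange top 4.2 mm above the rim, flange 4 mm thick).

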